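Unload a kiln shelf: lids to the ware rack, props to their pockets

ROBOT

A 6-joint arm with a two-finger parallel gripper is mounted at the origin on the work surface. World frame = base frame: x ahead of the robot, y to its left, z up, the work surface at z = 0. Lengths are in mm, angles in rad, forces in N, time in s.
With the tool pointing down it reaches from about 300 to 750 mm from the base axis. Payload 8.5 kg.
Tool frame: the origin (TCP) lies at the very end of the fingers, on their centre line; the grasp point (between the pads) lies 19 mm behind it (manip.pinch_z is the distance from the TCP to the grasp point, in mm); z points along the fingers, y is the line along which they close (so a half turn about z gives the same grasp; the last joint's range is limited). The gripper opens to 88 mm and grips with 3 to 60 N. Pads are 18 mm wide; open, the fingers measure 123 mm over their backs; the gripper's body (75 mm by 187 mm) begins 45 mm behind the grasp point.
Start: joints at [1.063, 0.381, 1.297, -0, 1.464, -0.215], TCP at [158.74, 526.576, 238.748] pointing down, gripper open.
Joint ranges: [-3.11, 3.11], [-0.89, 2.33], [0.22, 2.48], [-1.42, 4.56], [0.17, 2.85], [-2.88, 2.88]. Speed limits (rad/s): [2.39, 2.39, 3.14, 3.14, 3.14, 3.14].

INTERFACE

Orientations are given as a unit quaternion [w, x, y, z].
In Python, from cell import manip gives the robot as it stands.
- The arm moves only by the tool apply_moves, never from a script. Its argument "plan" is a list of rows, each a list of 3 entries, a list of its own where there are three numbers: the shift along the tool's x, y, z in cm, then the turn, a rotation vector about the tool's x, y, z in degrees, then the opening, from 0 (shut) to 1 (fully open). A call has 1 to 10 rows; each row shifts and turns the commanded pose from where the row before left it, along the tool's axes as they then stand; what a row does not reach is not made up. A row lasts 1/8 s, in which the tool goes at most 62.5 mm and 10.7 degrees, less where a joint would pass 70% of its speed; a pose out of reach is approached as far as the arm can. A call with a gripper value outside its range is refused whole. The fingers move at their own pace and stop on an object; "force" is the grip in N (left out, the last holds). Time passes only in rows, so rows that do not move let the fingers close. It gives the time, the measured TCP pose, the force, the opening and the grip force at its end, in the units of the state.
- manip.get_state(): the state, without advancing time (a new reading comes with each control period).
- manip.grab_frame(name): name is "scene" or "top" or "wrist"; returns a dict with "img" (400x640x3 uint8, red, green, blue), "fovy" (degrees; the focal length in pixels is half the picture's height over the tangent of half this angle, whatever the lens; pixels are square), "cx", "cy" (the principal point, pixels), "dist" ([k1, k2, p1, p2, k3] as OpenCV has them; the pictures are not rectified), "R" (3x3) and "t" (3): a world point X has camera coordinates R X + t. Camera axes: x right, y down, z forward; pixel columns grow to the right and rows downward; lengths in mm; the calibration is good to about 2 mm. A picture is of the moment at which its call begins. There is no depth.
- manip.close_job(): hands the job in; it is judged then, once.
The state is a dict: "t": time; "q": joint angles; "joint_velocities": joint speeds; "joint_torque": joint torques, N m; "tool_pos": TCP position; "tcp_rot": TCP orientation; "wrist_force": force on the tool from outside, world axes, zero at the start; "wrist_torque": the same for the moment, N m; "grip_width": opening from 0.0 (shut) to 1.0 (fully open); "grasp_force": force on a finger pad.
Only numpy, scipy, OpenCV 4.12 (cv2) and the standard library are available. Lean on these libraries where they do the work, as an engineer would, in place of code of your own. Each camera call takes 0.05 s, during which the arm holds its last target. There are 200 camera calls.

TASK

Unload the kiln shelf: stand every lid upright on the ware rack, the small lids on the upper plank and the large lids on the lower plank, each with its whole foot on the wood and none touching another. Put away the kiln props that lie on the bench too, each lying flat in the storage pocket made to its own length. Leave the beaker, the jar and the brush where they are.

Things in the scene. Friction and masses are not known exactly. Their poses are not given: they have to be found in the camera images.
- batt: kiln shelf (batt), a flat buff slab 240 x 330 x 15 mm lying fixed on the bench; origin at the centre of its underside, top at z = 0.015. The lids start on it.
- large_lid_1: Large round pale ceramic pot lid. Origin: centre of its underside, z up through the knob. Foot 62 mm diameter and 6 mm high; flange 92 mm diameter, 6 to 13 mm up; dome rising to 36 mm; neck 20 mm diameter; knob a cylinder 28 mm diameter from 44 to 61 mm up, top at 64 mm. About 0.2 kg. Lift it by the knob from above. May be absent.
- large_lid_2: Large round pale ceramic pot lid. Origin: centre of its underside, z up through the knob. Foot 62 mm diameter and 6 mm high; flange 92 mm diameter, 6 to 13 mm up; dome rising to 36 mm; neck 20 mm diameter; knob a cylinder 28 mm diameter from 44 to 61 mm up, top at 64 mm. About 0.2 kg. Lift it by the knob from above. May be absent.
- small_lid_1: Small round pale ceramic pot lid. Origin: centre of its underside, z up through the knob. Foot 44 mm diameter and 5 mm high; flange 70 mm diameter, 5 to 11 mm up; dome rising to 29 mm; neck 16 mm diameter; knob a cylinder 22 mm diameter from 36 to 51 mm up, top at 54 mm. About 0.1 kg. Lift it by the knob from above. May be absent.
- small_lid_2: Small round pale ceramic pot lid. Origin: centre of its underside, z up through the knob. Foot 44 mm diameter and 5 mm high; flange 70 mm diameter, 5 to 11 mm up; dome rising to 29 mm; neck 16 mm diameter; knob a cylinder 22 mm diameter from 36 to 51 mm up, top at 54 mm. About 0.1 kg. Lift it by the knob from above. May be absent.
- small_lid_3: Small round pale ceramic pot lid. Origin: centre of its underside, z up through the knob. Foot 44 mm diameter and 5 mm high; flange 70 mm diameter, 5 to 11 mm up; dome rising to 29 mm; neck 16 mm diameter; knob a cylinder 22 mm diameter from 36 to 51 mm up, top at 54 mm. About 0.1 kg. Lift it by the knob from above. May be absent.
- rack: stepped ware rack fixed on the bench: two parallel wooden planks 260 mm long on a brown steel frame (feet within 100 mm either side of its middle). Origin on the bench under its centre, y along the planks, x from the upper plank (nearer the robot) to the lower one.
- upper_plank (a point): centre of the top face of the upper plank, 60 mm wide (x), 260 mm long (y), 20 mm thick, its top 150 mm above the bench; axes as the rack's. It lies at x = -50 mm of the rack. For small lids.
- lower_plank (a point): centre of the top face of the lower plank, 80 mm wide (x), 260 mm long (y), 20 mm thick, its top 70 mm above the bench; axes as the rack's. It lies at x = +60 mm of the rack. For large lids.
- prop_short: short kiln prop, a square buff fireclay bar 30 x 30 x 70 mm lying on its side on the bench; origin at its centre, x along its length. About 0.13 kg.
- pocket_short: fixed storage pocket of the short prop: wooden block 160 x 62 x 16 mm with a recess 82 mm long (x), 50 mm wide (y), 10 mm deep, a white bar the size of its prop painted on its floor. Origin: centre of the block's underside, 10 mm above the bench; recess floor 6 mm, rims 16 mm above it. The three pockets lie side by side, in any order.
- prop_medium: medium kiln prop, a square buff fireclay bar 30 x 30 x 100 mm lying on its side on the bench; origin at its centre, x along its length. About 0.18 kg.
- pocket_medium: fixed storage pocket of the medium prop: wooden block 160 x 62 x 16 mm with a recess 112 mm long (x), 50 mm wide (y), 10 mm deep, a white bar the size of its prop painted on its floor. Origin: centre of the block's underside, 10 mm above the bench; recess floor 6 mm, rims 16 mm above it. The three pockets lie side by side, in any order.
- prop_long: long kiln prop, a square buff fireclay bar 30 x 30 x 130 mm lying on its side on the bench; origin at its centre, x along its length. About 0.23 kg.
- pocket_long: fixed storage pocket of the long prop: wooden block 160 x 62 x 16 mm with a recess 142 mm long (x), 50 mm wide (y), 10 mm deep, a white bar the size of its prop painted on its floor. Origin: centre of the block's underside, 10 mm above the bench; recess floor 6 mm, rims 16 mm above it. The three pockets lie side by side, in any order.
- bisque_beaker: open pale ceramic beaker 80 mm wide, 75 mm high, a bystander; origin under its centre.
- oxide_jar: closed white jar 64 mm diameter, 95 mm high, a bystander; origin under its centre.
- fettling_brush: brush 170 mm long lying on the bench beyond the kiln shelf, a bystander; origin under its middle.
Not all that is in view belongs to the job. What is shaped like the prop_long but pink is not meant.

How it is judged (in metres and radians):
At the end, for the whole second after the job is handed in: Lids upright (0.1 rad), at rest, not touching: small on the upper plank within 10 mm of its centre line, large on the lower within 11 mm, feet not past its ends. Each prop flat on the floor of its own pocket (12 mm along, 14 mm across, 0.4 rad). Bystanders moved under 30 mm (x of large_lid_1 in the frame of lower_plank between -0.011 and 0.011 m and y of large_lid_1 in the frame of lower_plank between -0.101 and 0.101 m and z of large_lid_1 in the frame of lower_plank between -0.004 and 0.004 m and angle between each of large_lid_1, large_lid_2, small_lid_1, small_lid_2, small_lid_3's own z axis and vertical below 0.1 rad and linear speed of each of large_lid_1, large_lid_2, small_lid_1, small_lid_2, small_lid_3, prop_short, prop_medium, prop_long below 0.03 m/s and x of large_lid_2 in the frame of lower_plank between -0.011 and 0.011 m and y of large_lid_2 in the frame of lower_plank between -0.101 and 0.101 m and z of large_lid_2 in the frame of lower_plank between -0.004 and 0.004 m and horizontal distance between large_lid_2 and large_lid_1 above 0.093 m and x of small_lid_1 in the frame of upper_plank between -0.01 and 0.01 m and y of small_lid_1 in the frame of upper_plank between -0.11 and 0.11 m and z of small_lid_1 in the frame of upper_plank between -0.004 and 0.004 m and x of small_lid_2 in the frame of upper_plank between -0.01 and 0.01 m and y of small_lid_2 in the frame of upper_plank between -0.11 and 0.11 m and z of small_lid_2 in the frame of upper_plank between -0.004 and 0.004 m and x of small_lid_3 in the frame of upper_plank between -0.01 and 0.01 m and y of small_lid_3 in the frame of upper_plank between -0.11 and 0.11 m and z of small_lid_3 in the frame of upper_plank between -0.004 and 0.004 m and horizontal distance between each of small_lid_2, small_lid_3 and small_lid_1 above 0.071 m and horizontal distance between small_lid_3 and small_lid_2 above 0.071 m and x of prop_short in the frame of pocket_short between -0.012 and 0.012 m and y of prop_short in the frame of pocket_short between -0.014 and 0.014 m and z of prop_short in the frame of pocket_short between 0.016 and 0.025 m and angle between the x axis of prop_short and the x axis of pocket_short, either way round below 0.4 rad and x of prop_medium in the frame of pocket_medium between -0.012 and 0.012 m and y of prop_medium in the frame of pocket_medium between -0.014 and 0.014 m and z of prop_medium in the frame of pocket_medium between 0.016 and 0.025 m and angle between the x axis of prop_medium and the x axis of pocket_medium, either way round below 0.4 rad and x of prop_long in the frame of pocket_long between -0.012 and 0.012 m and y of prop_long in the frame of pocket_long between -0.014 and 0.014 m and z of prop_long in the frame of pocket_long between 0.016 and 0.025 m and angle between the x axis of prop_long and the x axis of pocket_long, either way round below 0.4 rad).
It fails at once if the bisque beaker is moved more than 30 mm (distance of bisque_beaker from where it was at the start of the episode above 0.03 m).
It fails at once if the oxide jar is moved more than 30 mm (distance of oxide_jar from where it was at the start of the episode above 0.03 m).
It fails at once if the fettling brush is moved more than 30 mm (distance of fettling_brush from where it was at the start of the episode above 0.03 m).
Of large_lid_1, large_lid_2, small_lid_1, small_lid_2, small_lid_3 only 3 to 5 are there at a start; the rules pass over those that are not, and their reading is None.
At some moment in a run one of prop_short, prop_medium, prop_long may be knocked a few centimetres aside while the robot is not near it.
Once in a run the grip may slacken for a moment while it holds something.
It also fails if it takes over 210 s, if anything falls off the work surface, if the arm or the gripper's body presses on something with over 40 N, if the wrist force passes 120 N, or if a joint passes its speed limit or range.

## Working session

There is one attempt and no reset: what is moved stays moved. The work goes in short steps, Python scripts to look and compute and a tool call to move; the robot and the scene stay as the last step left them, time stands still between calls to the robot, and variables do not carry over. Pictures are saved under pics/ and viewed, at most 14 in all, crops included, and the job is handed in when it is done.

Besides the shell and the picture viewer there is one more tool, called after ">>>" by a JSON object that holds its "method" and its "body". apply_moves: Moves the arm, as the interface text tells. Its arguments: {"type":"object","properties":{"plan":{"type":"array"},"force":{"type":"number"}},"required":["plan"]}

```bash
ls; mkdir -p pics; cat > h.py <<'E'
import numpy as np, cv2
from cell import manip
def cam(name):
    f=manip.grab_frame(name); F=200/np.tan(np.radians(f["fovy"])/2)
    h=f["img"].shape[0]; F=h/2/np.tan(np.radians(f["fovy"])/2)
    K=np.array([[F,0,f["cx"]],[0,F,f["cy"]],[0,0,1]]); return f["img"],K,np.array(f["dist"],float),np.array(f["R"]),np.array(f["t"])
def save(name,fn):
    c=cam(name); cv2.imwrite(fn,c[0][:,:,::-1]); np.savez(fn+".npz",K=c[1],d=c[2],R=c[3],t=c[4]); return c
def load(fn):
    z=np.load(fn+".npz"); return cv2.imread(fn),z["K"],z["d"],z["R"],z["t"]
def unproj(c,uv,z):
    p=cv2.undistortPoints(np.array(uv,float).reshape(-1,1,2),c[1],c[2]).reshape(-1,2)
    r=np.c_[p,np.ones(len(p))]@c[3]; o=-c[3].T@c[4]
    return o+r*((z-o[2])/r[:,2])[:,None]
def proj(c,X):
    return cv2.projectPoints(np.array(X,float).reshape(-1,1,3),cv2.Rodrigues(c[3])[0],c[4],c[1],c[2])[0].reshape(-1,2)
E
python3 - <<'E'
from h import *
print(manip.get_state())
for n in("top","scene"):
    c=save(n,f"pics/{n}0.png"); print(n,c[1][0,0],c[2],-c[3].T@c[4],c[3])
E
```

```text
pics
{'t': 0.0, 'q': array([ 1.06275435e+00,  3.81213982e-01,  1.29825183e+00,  1.58895412e-06,
        1.46361280e+00, -2.15275052e-01]), 'joint_velocities': array([ 0.00081595, -0.00159658, -0.00073778, -0.0014403 , -0.00033237,
       -0.00060772]), 'joint_torque': array([-7.78049834e-04, -4.37927127e+01, -2.24551427e+01,  7.13266991e-02,
        3.53331794e-02, -1.53286142e-04]), 'tool_pos': array([158.58035208, 526.34937352, 238.1311294 ]), 'tcp_rot': array([-2.63624408e-04,  1.45861280e-01,  9.89304774e-01, -6.94638231e-04]), 'wrist_force': array([-0.8886322 , -0.42726916, -0.8878643 ]), 'wrist_torque': array([-0.01260248,  0.01881501,  0.02479899]), 'grasp_force': 0.0, 'grip_width': 1.0002179153448574}
top 441.8544419148141 [-0.07080836  0.          0.          0.          0.        ] [ 399.06463475   32.07572301 1434.75056248] [[ 0.01444391 -0.99986852 -0.00737051]
 [-0.99821317 -0.01399177 -0.05809214]
 [ 0.05798138  0.00819642 -0.99828402]]
scene 456.1093812789947 [0.00390521 0.         0.         0.         0.        ] [ 920.89455613 -422.31620119 1112.50164861] [[ 0.75399404  0.65687504  0.00285918]
 [ 0.5570777  -0.6371231  -0.53267119]
 [-0.34807676  0.40322369 -0.84631745]]
```

View pics/top0.png

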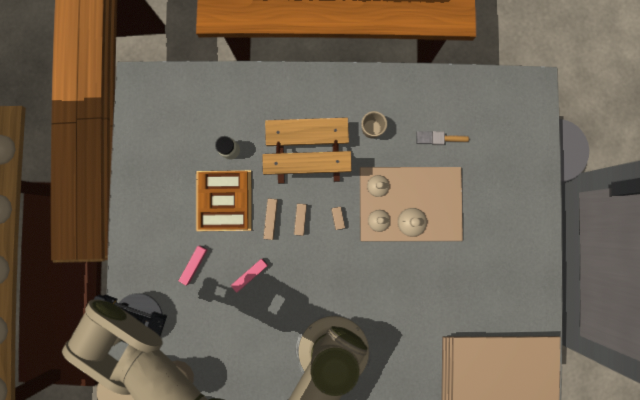

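View pics/scene0.png

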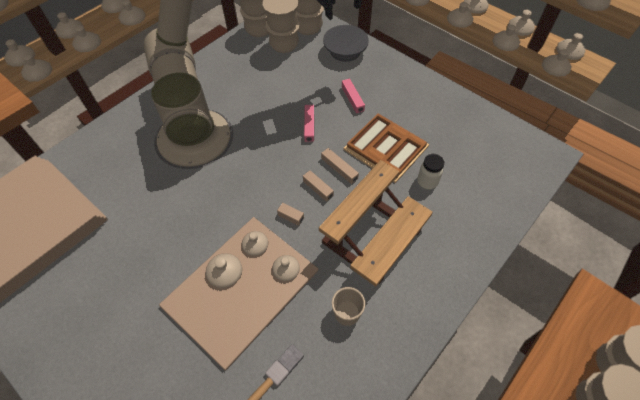

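Top view, with image up = +x and left = +y:
- Small lids are at (378,185) and (379,220), and a large lid is at (412,222).
- Buff bars lie at (271,219) (long), (301,219) (medium) and (339,218) (short). The pink bars at (193,265) and (250,274) are decoys.
- The pockets from the top down are medium (222,182), short (222,200) and long (222,220).

I'll confirm this in one enlarged crop.

```bash
python3 - <<'E'
from h import *
c=load("pics/top0.png"); im=c[0]
cv2.imwrite("pics/crop0.png",cv2.resize(im[105:300,180:446],None,fx=3,fy=3,interpolation=cv2.INTER_CUBIC))
hsv=cv2.cvtColor(im,cv2.COLOR_BGR2HSV)
for n,(u,v) in dict(long=(271,219),med=(301,219),short=(339,218),pink=(193,265),bench=(320,240)).items(): print(n,hsv[v,u])
E
```

```text
long [ 15  87 187]
med [ 15  86 186]
short [ 15  89 184]
pink [174 119 231]
bench [ 30  15 119]
```

View pics/crop0.png

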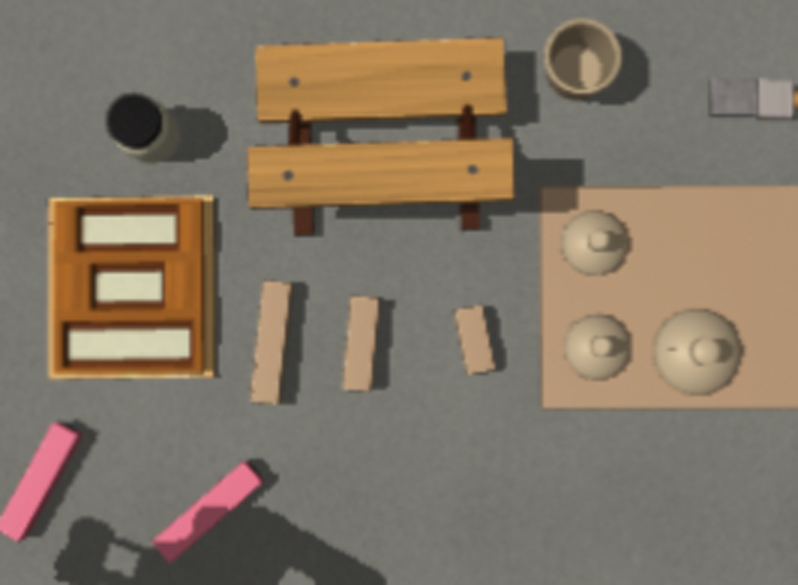

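The crop confirms three buff bars of clearly different lengths (long, medium, short), with only the two pink bars as decoys. It also shows two small lids and one large lid.

```bash
cat >> h.py <<'E'
def rect(m,c,z):
    """largest blob -> centre, long/short, angle of long axis (deg, world) at height z"""
    cs,_=cv2.findContours(m.astype(np.uint8),cv2.RETR_EXTERNAL,cv2.CHAIN_APPROX_NONE)
    k=max(cs,key=cv2.contourArea).reshape(-1,2)
    w=unproj(c,k,z)[:,:2].astype(np.float32); (x,y),(a,b),t=cv2.minAreaRect(w)
    if a<b: a,b,t=b,a,t+90
    return np.round([x,y,a,b,(t+90)%180-90],1)
E
python3 - <<'E'
from h import *
c=load("pics/top0.png"); im=c[0]; hsv=cv2.cvtColor(im,cv2.COLOR_BGR2HSV)
def sub(m,x0,y0,x1,y1):
    o=np.zeros_like(m); o[y0:y1,x0:x1]=m[y0:y1,x0:x1]; return o
buff=cv2.inRange(hsv,(8,60,120),(22,120,255))
for n,b in dict(long=(255,190,285,248),med=(288,195,315,245),short=(325,200,352,240)).items(): print(n,rect(sub(buff,*b),c,30))
wh=cv2.inRange(hsv,(0,0,185),(60,45,255))
for n,b in dict(pm=(200,170,246,191),ps=(200,192,246,208),pl=(198,208,248,230)).items(): print(n,rect(sub(wh,*b),c,16))
wood=cv2.inRange(hsv,(10,100,110),(25,255,255))
print('up',rect(sub(wood,255,148,360,178),c,150)); print('lo',rect(sub(wood,255,112,360,148),c,70))
O=lambda x,y:(180+(x+.5)/3-.5,105+(y+.5)/3-.5)
print(unproj(c,[O(248,148),O(513,139),O(514,199),O(250,208)],150)[:,:2].round(), unproj(c,[O(256,46),O(504,38),O(507,112),O(258,121)],70)[:,:2].round())
print('knobs',unproj(c,[O(600,240),O(604,345)],15+54)[:,:2].round(),unproj(c,[O(711,350)],15+64)[:,:2].round())
print('rims',unproj(c,[O(595,243),O(597,347)],15+8)[:,:2].round(),unproj(c,[O(697,352)],15+10)[:,:2].round())
print('bystanders', unproj(c,[O(135,122)],95)[:,:2], unproj(c,[O(582,58)],75)[:,:2],unproj(c,[O(735,98)],10)[:,:2])
E
```

```text
long [420.  207.4 129.1  29.2  -5. ]
med [419.9 111.7  99.2  29.4  -4.3]
short [426.1  -8.8  69.1  29.9  12.1]
pm [540.  363.4  92.   26.1 -89.3]
ps [478.3 363.2  62.2  25.9 -89.2]
pl [416.9 360.1 123.9  25.8 -89.1]
up [585.7  88.5 258.8  60.2 -87.4]
lo [695.4  93.  259.3  79.4 -87.4]
[[608. 218.]
 [620. -41.]
 [561. -43.]
 [549. 215.]] [[729. 224.]
 [740. -36.]
 [662. -39.]
 [649. 220.]]
knobs [[ 530. -137.]
 [ 421. -142.]] [[ 418. -251.]]
rims [[ 531. -138.]
 [ 420. -140.]] [[ 416. -247.]]
bystanders [[642.48642003 343.00363523]] [[ 719.1442464  -116.73475112]] [[ 693.03153483 -291.12934885]]
```

>>> {"method": "apply_moves", "body": {"plan": [[[0, 0, 0], [0, 0, -8.4], 1], [[0, 0, 0], [0, 0, -8.4], 1], [[-3.5, -5, 0], [0, 0, 0], 0.7], [[-3.5, -5, 0], [0, 0, 0], 0.7], [[-3.5, -5, 0], [0, 0, 0], 0.7], [[-3.5, -5, 0], [0, 0, 0], 0.7], [[-3.5, -5, 0], [0, 0, 0], 0.7], [[-3.5, -5, 0], [0, 0, 0], 0.7], [[-3.5, -5, 0], [0, 0, 0], 0.7], [[0, 0, 0], [0, 0, 0], 0.7]], "force": 30}}

```text
t: 1.35
tool_pos: [405.7, 173.8, 238.3]
tcp_rot: [-0.0, 0.003, 1.0, -0.0]
wrist_force: [-0.7, 0.2, 0.2]
grip_width: 0.699
grasp_force: 0.0
```

>>> {"method": "apply_moves", "body": {"plan": [[[-0.2, -6, 0], [0, 0, 0], 0.7], [[-0.2, -6, 0], [0, 0, 0], 0.7], [[-0.2, -6, 0], [0, 0, 0], 0.7], [[-0.2, -6, 0], [0, 0, 0], 0.7], [[-0.2, -6, 0], [0, 0, 0], 0.7], [[-0.2, -6, 0], [0, 0, 0], 0.7], [[0, -6, 0], [0, 0, 0], 0.7], [[0, 0, 0], [0, 0, 0], 0.7]]}}

```text
t: 2.35
tool_pos: [416.0, -245.5, 238.0]
tcp_rot: [-0.0, 0.001, 1.0, 0.0]
wrist_force: [-0.2, 0.0, 0.8]
grip_width: 0.702
grasp_force: 0.0
```

```bash
cat >> h.py <<'E'
def st():
    s=manip.get_state(); w,x,y,z=s["tcp_rot"]
    yaw=np.degrees(np.arctan2(1-2*(x*x+z*z),2*(x*y-w*z)))
    print("t %.2f"%s["t"],s["tool_pos"].round(1),"yaw %.1f"%yaw,"q6 %.2f"%s["q"][5],"grip %.3f"%s["grip_width"],s["grasp_force"]); return s
E
python3 - <<'E'
from h import *
s=st(); c=save("wrist","pics/w1.png"); im=c[0].copy()
for X in [(417,-249,79),(531,-137,69),(421,-141,69),(*s["tool_pos"][:2],79)]:
    u=proj(c,[X])[0]; print(X,u.round(1))
    if abs(u).max()<2000: cv2.drawMarker(im,(int(u[0]),int(u[1])),(255,0,255),0,14,1)
cv2.imwrite("pics/w1m.png",im[:,:,::-1])
E
```

```text
t 2.35 [ 416.  -245.5  238. ] yaw 89.8 q6 -2.35 grip 0.702 0.0
(417, -249, 79) [311.7 183. ]
(531, -137, 69) [406.7 273.1]
(421, -141, 69) [411.9 183.8]
(np.float64(416.03707702639883), np.float64(-245.5275060694113), 79) [315.1 182.1]
```

View pics/w1m.png

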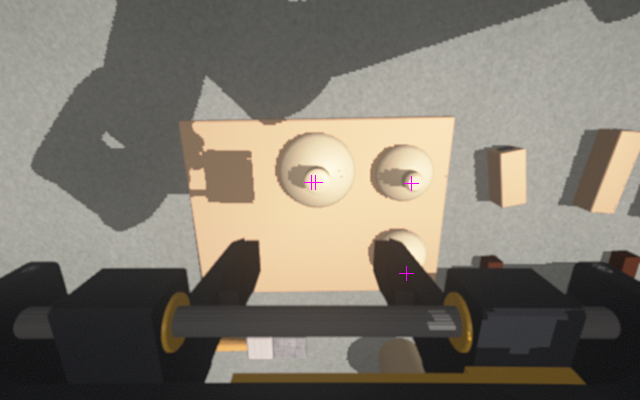

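```bash
python3 - <<'E'
from h import *
c=load("pics/w1.png")
cv2.imwrite("pics/w1c.png",cv2.resize(c[0][125:225,265:465],None,fx=4,fy=4,interpolation=cv2.INTER_CUBIC))
print(unproj(c,[(316,172),(405,172)],25).round(1), -c[3].T@c[4], c[3].round(2))
E
```

```text
[[ 417.6 -244.6   25. ]
 [ 418.  -136.4   25. ]] [ 335.68918831 -243.9888918   383.60756541] [[ 0.    1.    0.  ]
 [ 0.95 -0.    0.31]
 [ 0.31 -0.   -0.95]]
```

View pics/w1c.png

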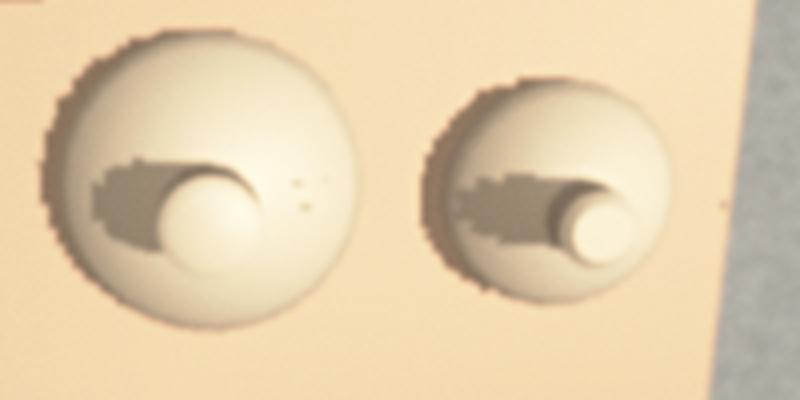

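Here the knob tops are at (317.5,181.5) for the large lid and (415,182) for the small one. The tool is already within 2–3 mm of the large knob, so I'll descend.

>>> {"method": "apply_moves", "body": {"plan": [[[0, 0, 5], [0, 0, 0], 0.7], [[0, 0, 5], [0, 0, 0], 0.7], [[0, 0, 4.5], [0, 0, 0], 0.7], [[0, 0, 2.5], [0, 0, 0], 0.7], [[0, 0, 1.3], [0, 0, 0], 0.7], [[0, 0, 0], [0, 0, 0], 0.7], [[0, 0, 0], [0, 0, 0], 0], [[0, 0, 0], [0, 0, 0], 0], [[0, 0, 0], [0, 0, 0], 0], [[0, 0, 0], [0, 0, 0], 0]], "force": 35}}

```text
t: 3.65
tool_pos: [416.2, -243.5, 56.1]
tcp_rot: [0.0, -0.0, 1.0, -0.0]
wrist_force: [0.7, -0.7, 2.9]
grip_width: 0.306
grasp_force: 35.0
```

>>> {"method": "apply_moves", "body": {"plan": [[[0, 0, -2], [0, 0, 0], 0], [[0, 0, -5], [0, 0, 0], 0], [[0, 0, -5], [0, 0, 0], 0], [[0, 0, -5], [0, 0, 0], 0], [[0, 0, -3], [0, 0, 0], 0], [[-2, 2, 0], [0, 0, 0], 0], [[-3.5, 4, 0], [0, 0, 0], 0], [[-3.5, 4, 0], [0, 0, 0], 0], [[-3.5, 4, 0], [0, 0, 0], 0], [[-3.5, 4, 0], [0, 0, 0], 0]]}}

```text
t: 4.9
tool_pos: [576.7, -61.7, 255.4]
tcp_rot: [-0.0, -0.0, 1.0, 0.0]
wrist_force: [-0.6, -1.3, -2.1]
grip_width: 0.305
grasp_force: 35.0
```

>>> {"method": "apply_moves", "body": {"plan": [[[-3.3, 4, 0], [0, 0, 0], 0], [[-3.3, 4, 0], [0, 0, 0], 0], [[-3.3, 4, 0], [0, 0, 0], 0], [[-2, 2.5, 0], [0, 0, 0], 0], [[0, 1.3, 0], [0, 0, 0], 0], [[0, 0, 0], [0, 0, 0], 0], [[0, 0, 0], [0, 0, 0], 0]]}}

```text
t: 5.78
tool_pos: [694.4, 93.7, 256.2]
tcp_rot: [0.0, 0.0, 1.0, -0.0]
wrist_force: [-0.3, 0.2, -1.4]
grip_width: 0.301
grasp_force: 35.0
```

```bash
python3 - <<'E'
from h import *
st(); c=save("scene","pics/s1.png"); d=save("top","pics/t1.png")
E
```

```text
t 5.78 [694.4  93.7 256.2] yaw 90.0 q6 -1.60 grip 0.301 34.99997471648385
```

>>> {"method": "apply_moves", "body": {"plan": [[[0, 0, 4], [0, 0, 0], 0], [[0, 0, 5], [0, 0, 0], 0], [[-0.1, 0, 3.5], [0, 0, 0], 0], [[0, 0, 1.2], [0, 0, 0], 0], [[0, 0, 0.5], [0, 0, 0], 0], [[0, 0, 0.3], [0, 0, 0], 0], [[0, 0, 0], [0, 0, 0], 0]]}}

```text
t: 6.75
tool_pos: [696.2, 94.7, 111.8]
tcp_rot: [0.001, -0.0, 1.0, -0.0]
wrist_force: [0.4, -0.2, -2.4]
grip_width: 0.304
grasp_force: 35.0
```

```bash
python3 - <<'E'
from h import *
s=st(); print(s["wrist_force"])
E
```

```text
t 6.75 [696.2  94.7 111.8] yaw 90.0 q6 -1.60 grip 0.304 35.00007335151167
[ 0.3826035  -0.23495255 -2.36693279]
```

>>> {"method": "apply_moves", "body": {"plan": [[[0, 0, 0.1], [0, 0, 0], 0], [[0, 0, 0], [0, 0, 0], 0]]}}

```text
t: 7.0
tool_pos: [696.4, 94.7, 111.1]
tcp_rot: [0.001, -0.0, 1.0, -0.0]
wrist_force: [-1.2, -0.3, 5.2]
grip_width: 0.305
grasp_force: 35.0
```

>>> {"method": "apply_moves", "body": {"plan": [[[0, 0, 0], [0, 0, 0], 0.6], [[0, 0, 0], [0, 0, 0], 0.6], [[0, 0, 0], [0, 0, 0], 0.6], [[0, 0, -3], [0, 0, 0], 0.6], [[0, 0, -5], [0, 0, 0], 0.6], [[0, 0, -5], [0, 0, 0], 0.6], [[3, -4, 0], [0, 0, 0], 0.6], [[3.5, -5, 0], [0, 0, 0], 0.6], [[3.5, -5, 0], [0, 0, 0], 0.6], [[3.5, -5, 0], [0, 0, 0], 0.6]]}}

```text
t: 8.25
tool_pos: [559.7, -96.5, 239.7]
tcp_rot: [0.0, -0.0, 1.0, -0.0]
wrist_force: [1.1, -0.3, 0.4]
grip_width: 0.602
grasp_force: 0.0
```

>>> {"method": "apply_moves", "body": {"plan": [[[3, -4, 0], [0, 0, 0], 0.6], [[1.5, 0, 0.5], [0, 0, 0], 0.6], [[0, 0, 0], [0, 0, 0], 0.6]]}}

```text
t: 8.62
tool_pos: [515.4, -135.5, 234.8]
tcp_rot: [-0.0, 0.0, 1.0, 0.0]
wrist_force: [-0.3, 0.3, 0.1]
grip_width: 0.6
grasp_force: 0.0
```

```bash
python3 - <<'E'
from h import *
s=st(); c=save("wrist","pics/w2.png"); im=c[0]
d=save("top","pics/t2.png"); e=save("scene","pics/s2.png")
print(proj(c,[(531,-137,69),(420,-139,69)]), -c[3].T@c[4])
a=cv2.resize(im[110:310,220:420],None,fx=2.5,fy=2.5,interpolation=cv2.INTER_CUBIC)
b=cv2.resize(d[0][105:165,255:370],None,fx=2.6,fy=2.6,interpolation=cv2.INTER_CUBIC)
W=np.zeros((500,800,3),np.uint8); W[:500,:500]=a; W[:b.shape[0],500:500+b.shape[1]]=b[:,:300]
f=e[0][180:300,310:430]; f=cv2.resize(f,(300,300)); W[180:480,500:800]=f
cv2.imwrite("pics/m2.png",W[:,:,::-1])
E
```

```text
t 8.62 [ 515.4 -135.5  234.8] yaw 90.0 q6 -2.05 grip 0.600 0.0
[[313.77185603 194.35192981]
 [311.26209891  84.72188072]] [ 434.99235835 -134.08860738  380.37517003]
```

View pics/m2.png

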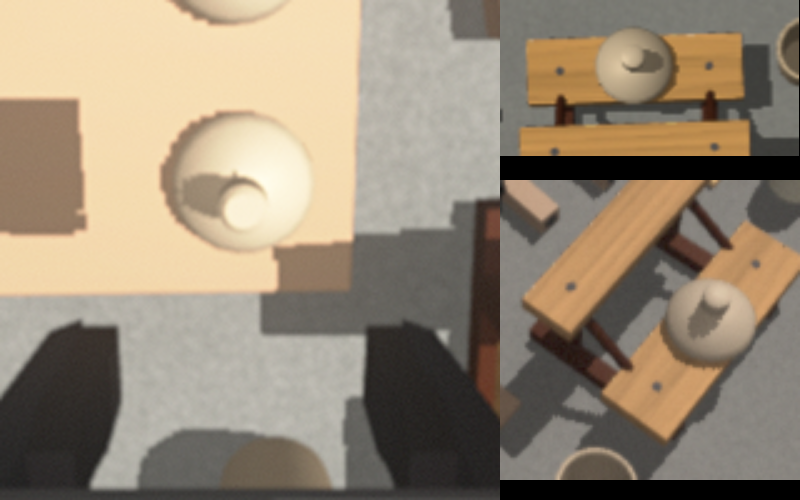

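The large lid stands centred on the lower plank. The small knob is at wrist pixel (317,193), so I move +14.5 mm in x and descend.

>>> {"method": "apply_moves", "body": {"plan": [[[-1.45, 0, 4], [0, 0, 0], 0.6], [[0, 0, 5], [0, 0, 0], 0.6], [[0, 0, 5], [0, 0, 0], 0.6], [[0, 0, 3], [0, 0, 0], 0.6], [[0, 0, 1.7], [0, 0, 0], 0.6], [[0, 0, 0], [0, 0, 0], 0.6], [[0, 0, 0], [0, 0, 0], 0], [[0, 0, 0], [0, 0, 0], 0], [[0, 0, 0], [0, 0, 0], 0], [[0, 0, 0], [0, 0, 0], 0]]}}

```text
t: 10.02
tool_pos: [530.7, -135.3, 48.2]
tcp_rot: [0.0, -0.0, 1.0, -0.0]
wrist_force: [-0.4, 1.0, 2.0]
grip_width: 0.233
grasp_force: 35.0
```

>>> {"method": "apply_moves", "body": {"plan": [[[0, 0, -2], [0, 0, 0], 0], [[0, 0, -5], [0, 0, 0], 0], [[0, 0, -5], [0, 0, 0], 0], [[0, 0, -5], [0, 0, 0], 0], [[0, 0, -3.5], [0, 0, 0], 0], [[-0.5, 3, 0], [0, 0, 0], 0], [[-1, 5, 0], [0, 0, 0], 0], [[-1, 5, 0], [0, 0, 0], 0], [[-1, 5, 0], [0, 0, 0], 0], [[-1, 5, 0], [0, 0, 0], 0]]}}

```text
t: 11.28
tool_pos: [575.4, 96.4, 252.7]
tcp_rot: [-0.0, -0.0, 1.0, -0.0]
wrist_force: [0.4, -0.4, -0.1]
grip_width: 0.235
grasp_force: 35.0
```

>>> {"method": "apply_moves", "body": {"plan": [[[-0.7, 4, 0], [0, 0, 0], 0], [[0, 2.4, 0], [0, 0, 0], 0], [[0, 0, 0], [0, 0, 0], 0], [[0, 0, 0], [0, 0, 0], 0]]}}

```text
t: 11.78
tool_pos: [582.3, 158.0, 252.7]
tcp_rot: [-0.0, 0.0, 1.0, -0.0]
wrist_force: [0.1, -0.4, -1.3]
grip_width: 0.236
grasp_force: 35.0
```

>>> {"method": "apply_moves", "body": {"plan": [[[0, 0, 3], [0, 0, 0], 0], [[0, 0, 2.5], [0, 0, 0], 0], [[0, 0, 1], [0, 0, 0], 0], [[0, 0, 0.4], [0, 0, 0], 0], [[0, 0, 0], [0, 0, 0], 0], [[0, 0, 0.1], [0, 0, 0], 0], [[0, 0, 0], [0, 0, 0], 0]]}}

```text
t: 12.65
tool_pos: [582.6, 158.8, 183.3]
tcp_rot: [0.001, -0.0, 1.0, 0.0]
wrist_force: [0.1, 0.7, 1.5]
grip_width: 0.233
grasp_force: 35.0
```

>>> {"method": "apply_moves", "body": {"plan": [[[0, 0, 0], [0, 0, 0], 0.5], [[0, 0, 0], [0, 0, 0], 0.5], [[0, 0, 0], [0, 0, 0], 0.5], [[0, 0, -3], [0, 0, 0], 0.5], [[0, 0, -4], [0, 0, 0], 0.5], [[1.5, -3, 0], [0, 0, 0], 0.6], [[2.5, -5, 0], [0, 0, 0], 0.6], [[2.5, -5, 0], [0, 0, 0], 0.6], [[2.5, -5, 0], [0, 0, 0], 0.6], [[2.5, -5, 0], [0, 0, 0], 0.6]]}}

```text
t: 13.9
tool_pos: [466.5, -72.7, 252.9]
tcp_rot: [0.0, -0.0, 1.0, -0.0]
wrist_force: [0.9, -0.9, -0.1]
grip_width: 0.599
grasp_force: 0.0
```

>>> {"method": "apply_moves", "body": {"plan": [[[2.5, -5, 0], [0, 0, 0], 0.6], [[2, -1.7, 0], [0, 0, 0], 0.6], [[0, 0, 0], [0, 0, 0], 0.6], [[0, 0, 0], [0, 0, 0], 0.6]]}}

```text
t: 14.4
tool_pos: [423.0, -137.9, 252.9]
tcp_rot: [0.0, -0.0, 1.0, -0.0]
wrist_force: [0.5, -0.1, -0.5]
grip_width: 0.602
grasp_force: 0.0
```

```bash
python3 - <<'E'
from h import *
s=st(); c=save("wrist","pics/w3.png"); d=save("top","pics/t3.png"); e=save("scene","pics/s3.png")
print(proj(c,[(420,-139,69)]))
a=cv2.resize(c[0][110:310,220:420],None,fx=2.5,fy=2.5,interpolation=cv2.INTER_CUBIC)
b=cv2.resize(d[0][105:250,255:360],(300,414),interpolation=cv2.INTER_CUBIC)
W=np.zeros((500,800,3),np.uint8); W[:500,:500]=a; W[:414,500:]=b
cv2.imwrite("pics/m3.png",W[:,:,::-1])
E
```

```text
t 14.40 [ 423.  -137.9  252.9] yaw 90.0 q6 -2.15 grip 0.602 0.0
[[314.22301323 173.61916339]]
```

View pics/m3.png

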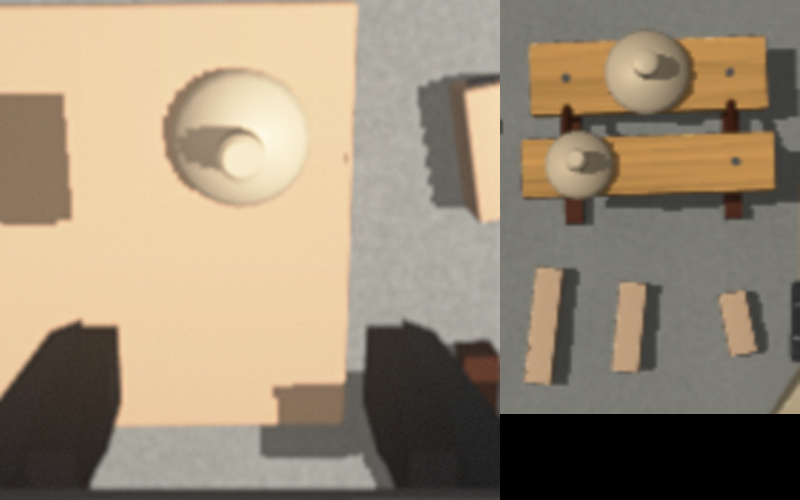

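>>> {"method": "apply_moves", "body": {"plan": [[[0.4, 0.1, 4], [0, 0, 0], 0.6], [[0, 0, 5], [0, 0, 0], 0.6], [[0, 0, 5], [0, 0, 0], 0.6], [[0, 0, 4], [0, 0, 0], 0.6], [[0, 0, 2.5], [0, 0, 0], 0.6], [[0, 0, 0], [0, 0, 0], 0.6], [[0, 0, 0], [0, 0, 0], 0], [[0, 0, 0], [0, 0, 0], 0], [[0, 0, 0], [0, 0, 0], 0], [[0, 0, 0], [0, 0, 0], 0]]}}

```text
t: 15.8
tool_pos: [418.8, -137.5, 48.2]
tcp_rot: [0.001, -0.0, 1.0, -0.0]
wrist_force: [-0.8, -0.5, 3.5]
grip_width: 0.236
grasp_force: 35.0
```

>>> {"method": "apply_moves", "body": {"plan": [[[0, 0, -2], [0, 0, 0], 0], [[0, 0, -5], [0, 0, 0], 0], [[0, 0, -5], [0, 0, 0], 0], [[0, 0, -5], [0, 0, 0], 0], [[0, 0, -3.5], [0, 0, 0], 0], [[-2, 2, 0], [0, 0, 0], 0], [[-4, 4, 0], [0, 0, 0], 0], [[-4, 4, 0], [0, 0, 0], 0], [[-4, 4, 0], [0, 0, 0], 0], [[-2.5, 2, 0], [0, 0, 0], 0]]}}

```text
t: 17.05
tool_pos: [584.5, 24.9, 252.3]
tcp_rot: [-0.0, -0.001, 1.0, 0.0]
wrist_force: [-0.5, -0.2, -1.2]
grip_width: 0.236
grasp_force: 35.0
```

>>> {"method": "apply_moves", "body": {"plan": [[[-0.5, 0.5, 0], [0, 0, 0], 0], [[0, 0, 0], [0, 0, 0], 0], [[0, 0, 0], [0, 0, 0], 0]]}}

```text
t: 17.42
tool_pos: [587.8, 26.9, 253.0]
tcp_rot: [-0.0, 0.0, 1.0, -0.0]
wrist_force: [-0.6, 0.2, -1.0]
grip_width: 0.238
grasp_force: 35.0
```

>>> {"method": "apply_moves", "body": {"plan": [[[0, 0, 3], [0, 0, 0], 0], [[0, 0, 2.5], [0, 0, 0], 0], [[0, 0, 1], [0, 0, 0], 0], [[0, 0, 0.4], [0, 0, 0], 0], [[0, 0, 0], [0, 0, 0], 0], [[0, 0, 0.1], [0, 0, 0], 0], [[0, 0, 0], [0, 0, 0], 0]]}}

```text
t: 18.3
tool_pos: [588.7, 27.7, 183.3]
tcp_rot: [0.001, -0.0, 1.0, -0.0]
wrist_force: [0.5, -0.5, 0.3]
grip_width: 0.238
grasp_force: 35.0
```

>>> {"method": "apply_moves", "body": {"plan": [[[0, 0, 0.05], [0, 0, 0], 0], [[0, 0, 0], [0, 0, 0], 0.5], [[0, 0, 0], [0, 0, 0], 0.5], [[0, 0, 0], [0, 0, 0], 0.5], [[0, 0, -3], [0, 0, 0], 0.5], [[0, 0, -4], [0, 0, 0], 0.5], [[5, -1, 0], [0, 0, 0], 0.6], [[5, -1, 0], [0, 0, 0], 0.6], [[5, -1, 0], [0, 0, 0], 0.6], [[2, 0, 0], [0, 0, 0], 0.6]]}}

```text
t: 19.55
tool_pos: [416.3, -2.4, 252.4]
tcp_rot: [-0.0, 0.0, 1.0, -0.0]
wrist_force: [-0.0, 0.4, 0.5]
grip_width: 0.598
grasp_force: 0.0
```

```bash
cat >> h.py <<'E'
def buffs(c,z=30,amin=300):
    hsv=cv2.cvtColor(c[0],cv2.COLOR_RGB2HSV); m=cv2.inRange(hsv,(8,50,120),(22,125,255))
    n,l,s,_=cv2.connectedComponentsWithStats(m)
    for i in range(1,n):
        if s[i,4]>amin: print(s[i].tolist(),rect(l==i,c,z))
E
python3 - <<'E'
from h import *
s=st(); c=save("wrist","pics/w4.png"); d=save("top","pics/t4.png"); e=save("scene","pics/s4.png")
for k in(c,d): buffs(k,30,100); print()
a=cv2.resize(c[0],(480,300)); b=cv2.resize(d[0][105:250,180:360],None,fx=2.5,fy=2.5,interpolation=cv2.INTER_CUBIC)
f=e[0][100:300,270:450]; W=np.zeros((600,800,3),np.uint8); W[:300,:480]=a; h,w=b.shape[:2]; 
b=cv2.resize(b,(372,300)); W[300:,:372]=b; W[300:,380:650]=cv2.resize(f,(270,300))
cv2.imwrite("pics/m4.png",W[:,:,::-1])
E
```

```text
t 19.55 [416.3  -2.4 252.4] yaw 90.0 q6 -1.86 grip 0.598 0.0
[0, 115, 264, 172, 37789] [ 469.  -231.4  317.6  230.6  -89.2]
[461, 117, 52, 104, 2591] [420.  208.5 129.9  31.2  -5.3]
[390, 130, 38, 80, 1951] [419.4 113.2 100.3  30.9  -4.7]
[505, 135, 135, 134, 1734] [465.8 318.9 177.4 129.9   1.4]
[294, 145, 35, 59, 1373] [424.3  -7.1  72.2  31.3  12.2]
[551, 152, 89, 16, 133] [398.9 336.8 101.8  14.4 -80.5]
[549, 177, 91, 4, 139] [429.  343.4 109.    2.8 -89.2]
[545, 242, 75, 22, 156] [531.9 353.8  97.2  31.5 -89.8]
[221, 337, 62, 37, 860] [ 708.2 -102.8   95.6   69.2   89.8]
[311, 336, 90, 39, 1674] [708.5  57.1 134.   73.1 -89.8]

[361, 111, 26, 25, 281] [ 733.1 -121.2   80.9   78.7  -89.1]
[283, 116, 36, 28, 574] [706.8 109.9 108.6  90.8 -80.2]
[300, 149, 38, 24, 381] [606.   52.7 113.8  74.9 -82.1]
[269, 151, 23, 23, 353] [601.8 175.5  72.1  69.    7. ]
[360, 167, 103, 74, 4376] [ 475.  -242.4  325.4  233.9  -89.1]
[195, 171, 56, 61, 156] [475.6 360.6 193.9 177.    1.8]
[277, 194, 97, 164, 5043] [233.1  32.6 504.3 190.6 -16.7]
[263, 198, 14, 42, 391] [420.6 207.8 131.   30.2  -5. ]
[322, 199, 42, 44, 1300] [417.6 -21.6 125.9 108.8  73.4]
[294, 204, 12, 32, 196] [420.  113.1  99.6  27.9  -4.8]
[369, 226, 27, 16, 289] [ 378.2 -150.6   82.9   47.5  -89.3]
[414, 230, 13, 11, 118] [ 374.9 -271.6   38.4   31.7  -89.8]
[442, 337, 119, 63, 7372] [ -45.7 -537.   383.9  199.5   89.6]
[182, 352, 70, 48, 2467] [-105.8  370.   195.2  159.3   73.5]
[275, 352, 37, 25, 487] [-42.6 132.8 122.7  50.3  70.1]
[96, 363, 40, 37, 978] [-110.   698.   131.4  115.9  -87.1]
[350, 363, 16, 31, 128] [-79.5 -85.6 102.8  21.6 -24.9]
[247, 373, 82, 27, 1261] [-106.9  142.3  255.9   82.6  -88.7]
[140, 374, 40, 26, 865] [-121.1  552.   128.4   80.2  -87.6]
```

View pics/m4.png

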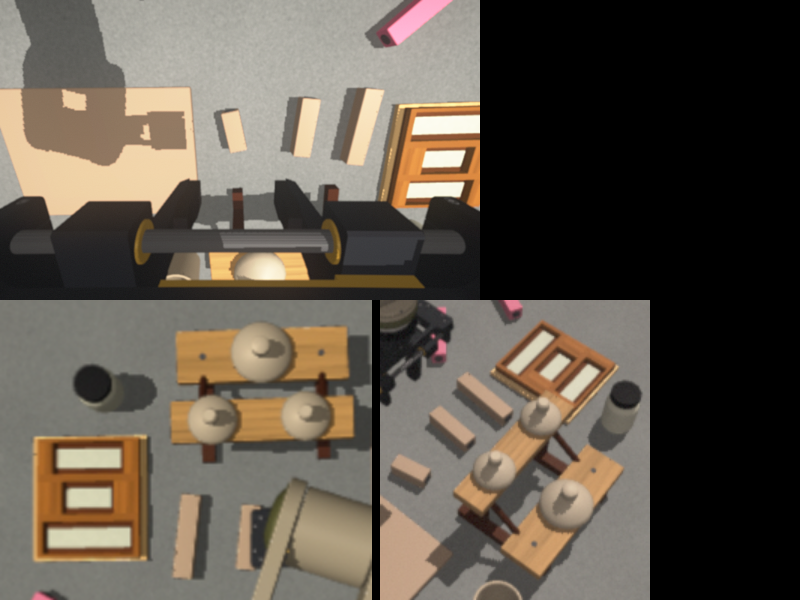

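All three lids are standing and well separated: the large one on the lower plank and the two small ones on the upper. Both cameras agree on the props: short (425,-8), medium (420,113), long (420,208).

>>> {"method": "apply_moves", "body": {"plan": [[[-0.9, -0.55, 0], [0, 0, 0], 0.6], [[0, 0, 4], [0, 0, -6], 0.6], [[0, 0, 5], [0, 0, -6], 0.6], [[0, 0, 5], [0, 0, 0], 0.6], [[0, 0, 5], [0, 0, 0], 0.6], [[0, 0, 3.5], [0, 0, 0], 0.6], [[0, 0, 1.4], [0, 0, 0], 0.6], [[0, 0, 0], [0, 0, 0], 0], [[0, 0, 0], [0, 0, 0], 0], [[0, 0, 0], [0, 0, 0], 0]], "force": 40}}

```text
t: 20.95
tool_pos: [428.1, -7.9, 13.7]
tcp_rot: [0.001, -0.105, 0.994, -0.0]
wrist_force: [-0.5, -0.3, -0.9]
grip_width: 0.337
grasp_force: 40.0
```

```bash
python3 - <<'E'
from h import *
st()
E
```

```text
t 20.95 [428.1  -7.9  13.7] yaw 102.0 q6 -2.08 grip 0.337 39.99816119670868
```

>>> {"method": "apply_moves", "body": {"plan": [[[0, 0, -2], [0, 0, 0], 0], [[0, 0, -3], [0, 0, 10.1], 0], [[0, 0, -3], [0, 0, 10.1], 0], [[0, 0, -3], [0, 0, 10.1], 0], [[0, 0, -3], [0, 0, 10.1], 0], [[0, 0, -3], [0, 0, 10.1], 0], [[0, 0, 0], [0, 0, 10.1], 0], [[0, 0, 0], [0, 0, 10.1], 0], [[0, 0, 0], [0, 0, 10.1], 0], [[0, 0, 0], [0, 0, 10.1], 0]]}}

```text
t: 22.2
tool_pos: [427.3, -7.8, 183.8]
tcp_rot: [0.0, 0.637, 0.77, 0.0]
wrist_force: [0.7, -0.1, -0.2]
grip_width: 0.341
grasp_force: 40.0
```

>>> {"method": "apply_moves", "body": {"plan": [[[0, 0, 0], [0, 0, 10.2], 0], [[0, 0, 0], [0, 0, 0], 0]]}}

```text
t: 22.45
tool_pos: [427.4, -7.8, 183.6]
tcp_rot: [0.0, 0.701, 0.713, 0.0]
wrist_force: [0.1, 0.2, -0.6]
grip_width: 0.338
grasp_force: 40.0
```

```bash
python3 - <<'E'
from h import *
st()
E
```

```text
t 22.45 [427.4  -7.8 183.6] yaw 1.0 q6 -0.31 grip 0.338 39.99910891056061
```

>>> {"method": "apply_moves", "body": {"plan": [[[3, 1, 0], [0, 0, 0], 0], [[5, 1, 0], [0, 0, 0], 0], [[5, 1, 0], [0, 0, 0], 0], [[5, 1, 0], [0, 0, 0], 0], [[5, 1, 0], [0, 0, 0], 0], [[5, 0, 0], [0, 0, 0], 0], [[3, 0, 0], [0, 0, 0], 0], [[0, 0, 0], [0, 0, 0], 0]]}}

```text
t: 23.45
tool_pos: [472.0, 304.4, 183.1]
tcp_rot: [-0.0, 0.699, 0.715, 0.0]
wrist_force: [-1.0, -0.8, -1.6]
grip_width: 0.338
grasp_force: 40.0
```

```bash
python3 - <<'E'
from h import *
s=st(); c=save("wrist","pics/w5.png"); d=save("top","pics/t5.png")
for k in(c,d):
    hsv=cv2.cvtColor(k[0],cv2.COLOR_RGB2HSV); m=cv2.inRange(hsv,(0,0,170),(60,60,255)); n,l,q,_=cv2.connectedComponentsWithStats(m)
    for i in range(1,n):
        if 80<q[i,4]<20000 : print(q[i].tolist(),rect(l==i,k,16))
    print()
W=np.zeros((400,800,3),np.uint8); W[:,:480]=c[0][:,80:560]; W[:,490:]=cv2.resize(d[0][110:250,180:290],(310,395))[:395].copy() if 0 else cv2.resize(d[0][110:250,180:290],(310,400))
cv2.imwrite("pics/m5.png",W[:,:,::-1])
E
```

```text
t 23.45 [472.  304.4 183.1] yaw 1.3 q6 0.34 grip 0.338 39.99835252761841
[220, 22, 113, 9, 121] [430.2 452.7 103.2   6.3   5. ]
[244, 51, 37, 135, 4017] [416.2 363.3 130.6  30.4 -88.5]
[370, 68, 36, 104, 3063] [540.2 366.3 100.4  29.9 -88.5]
[310, 86, 31, 72, 2110] [478.5 364.5  69.8  29.7 -88.1]
[206, 108, 25, 35, 210] [373.6 358.5  31.5  22.   46.3]
[468, 109, 74, 48, 1252] [654.5 372.1  62.8  46.5  40.1]
[507, 358, 37, 25, 706] [750.6  51.9  46.5  40.5   2.2]
```

View pics/m5.png

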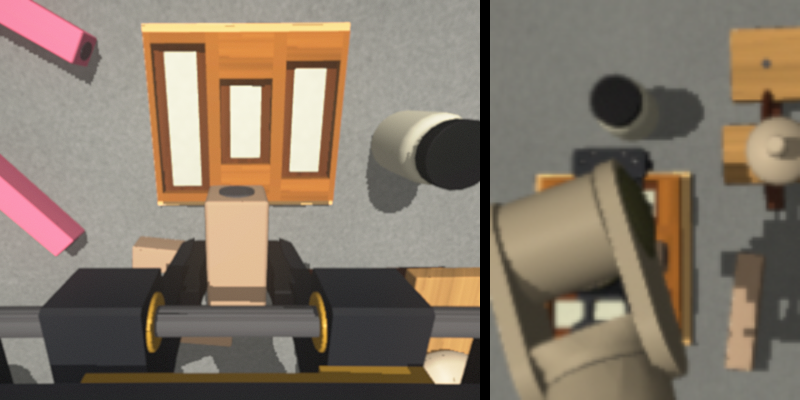

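```bash
python3 - <<'E'
from h import *
s=st(); c=load("pics/w5.png")
print(unproj(c,[(317,199),(317,187)],199.4), unproj(c,[(317,187)],169.4))
E
```

```text
t 23.55 [472.3 302.5 183.2] yaw 1.1 q6 0.34 grip 0.337 39.998077154159546
[[470.56559687 343.32193259 199.4       ]
 [470.43738481 348.95119762 199.4       ]] [[470.65774519 340.45448857 169.4       ]]
```

>>> {"method": "apply_moves", "body": {"plan": [[[0, 0, 0], [0, 0, 0], 0]]}}

```text
t: 23.68
tool_pos: [472.6, 301.9, 183.4]
tcp_rot: [0.0, 0.701, 0.713, -0.0]
wrist_force: [-0.2, -0.2, -1.3]
grip_width: 0.335
grasp_force: 40.0
```

>>> {"method": "apply_moves", "body": {"plan": [[[3, 0.4, 0], [0, 0, 0], 0], [[2.9, 0.3, 0], [0, 0, 0], 0], [[0, 0, 0], [0, 0, 0], 0], [[0, 0, 4], [0, 0, 0], 0], [[0, 0, 5], [0, 0, 0], 0], [[0, 0, 3], [0, 0, 0], 0], [[0, 0, 1.5], [0, 0, 0], 0], [[0, 0, 0], [0, 0, 0], 0]]}}

```text
t: 24.68
tool_pos: [478.7, 361.4, 48.2]
tcp_rot: [-0.0, 0.702, 0.713, -0.0]
wrist_force: [-0.5, 0.0, -0.8]
grip_width: 0.338
grasp_force: 40.0
```

>>> {"method": "apply_moves", "body": {"plan": [[[0, 0, 1], [0, 0, 0], 0], [[0, 0, 0.6], [0, 0, 0], 0], [[0, 0, 0.2], [0, 0, 0], 0], [[0, 0, 0], [0, 0, 0], 0]]}}

```text
t: 25.18
tool_pos: [478.5, 362.1, 30.3]
tcp_rot: [0.0, 0.701, 0.713, 0.0]
wrist_force: [-0.6, 0.6, -1.2]
grip_width: 0.337
grasp_force: 40.0
```

>>> {"method": "apply_moves", "body": {"plan": [[[0, 0, 0], [0, 0, 0], 0.5], [[0, 0, 0], [0, 0, 0], 0.5], [[0, 0, 0], [0, 0, 0], 0.5], [[0, 0, -3], [0, 0, 0], 0.5], [[0, 0, -5], [0, 0, 0], 0.6], [[0, 0, -5], [0, 0, 0], 0.6], [[0, 0, -3], [0, 0, 0], 0.6], [[-5, -1.2, 0], [0, 0, 0], 0.6], [[-5, -1.2, 0], [0, 0, 0], 0.6], [[-5, -1.2, 0], [0, 0, 0], 0.6]]}}

```text
t: 26.42
tool_pos: [444.3, 210.1, 190.4]
tcp_rot: [0.0, 0.701, 0.713, 0.0]
wrist_force: [1.2, 0.2, -0.2]
grip_width: 0.601
grasp_force: 0.0
```

>>> {"method": "apply_moves", "body": {"plan": [[[-5, -1.2, 0], [0, 0, 0], 0.6], [[-5, -1.2, 0], [0, 0, -10.5], 0.6], [[0, 0, 0], [0, 0, -10.5], 0.6], [[0, 0, 0], [0, 0, -10.5], 0.6], [[0, 0, 0], [0, 0, -10.5], 0.6], [[0, 0, 0], [0, 0, -10.5], 0.6], [[0, 0, 0], [0, 0, -10.5], 0.6], [[0, 0, 0], [0, 0, -10.5], 0.6], [[0, 0, 0], [0, 0, -10.5], 0.6], [[0, 0, 0], [0, 0, 0], 0.6]]}}

```text
t: 27.68
tool_pos: [423.6, 114.8, 190.4]
tcp_rot: [0.0, 0.052, 0.999, 0.0]
wrist_force: [-0.2, 0.0, -0.3]
grip_width: 0.604
grasp_force: 0.0
```

```bash
python3 - <<'E'
from h import *
s=st(); c=save("wrist","pics/w6.png"); e=save("scene","pics/s6.png"); d=save("top","pics/t6.png")
buffs(c,30,300)
W=np.zeros((300,800,3),np.uint8); W[:,:480]=cv2.resize(c[0],(480,300)); W[:,490:790]=cv2.resize(e[0][90:210,290:410],(300,300))
cv2.imwrite("pics/m6.png",W[:,:,::-1])
E
```

```text
t 27.68 [423.6 114.8 190.4] yaw 84.0 q6 -1.47 grip 0.604 0.0
[393, 75, 42, 130, 3959] [394.6 216.1 129.   32.1  -4.5]
[455, 99, 185, 169, 2145] [458.6 346.8 172.  163.7 -88.6]
[298, 128, 32, 95, 2763] [419.1 113.9 100.7  30.8  -4.5]
[0, 132, 171, 174, 20119] [ 448.9 -159.4  195.9  190.3  -89.1]
[510, 186, 92, 43, 2624] [478.8 366.8  93.1  43.3 -88.4]
```

View pics/m6.png

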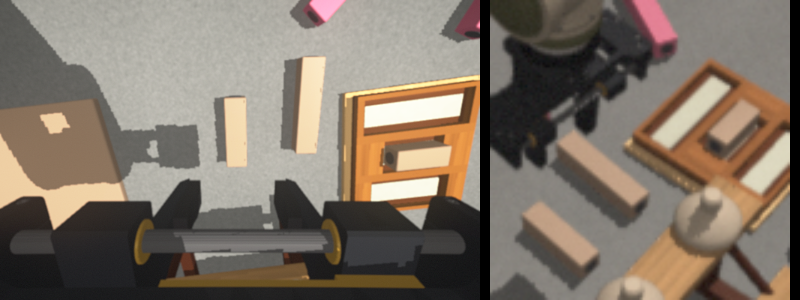

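The short prop lies in its pocket. The long prop has been knocked to (395,216). The medium is where it was, at (419,114).

>>> {"method": "apply_moves", "body": {"plan": [[[0.4, -0.15, 3], [0, 0, 0], 0.6], [[0, 0, 5], [0, 0, -1.5], 0.6], [[0, 0, 5], [0, 0, 0], 0.6], [[0, 0, 3], [0, 0, 0], 0.6], [[0, 0, 1.2], [0, 0, 0], 0.6], [[0, 0, 0], [0, 0, 0], 0.6], [[0, 0, 0], [0, 0, 0], 0], [[0, 0, 0], [0, 0, 0], 0], [[0, 0, 0], [0, 0, 0], 0], [[0, 0, 0], [0, 0, 0], 0]], "force": 45}}

```text
t: 29.08
tool_pos: [419.9, 113.7, 19.0]
tcp_rot: [0.001, 0.038, 0.999, 0.0]
wrist_force: [-1.8, 0.5, 7.5]
grip_width: 0.335
grasp_force: 45.0
```

```bash
python3 - <<'E'
from h import *
st()
E
```

```text
t 29.07 [419.9 113.7  19. ] yaw 85.6 q6 -1.50 grip 0.335 45.00149488449097
```

>>> {"method": "apply_moves", "body": {"plan": [[[0, 0, -2], [0, 0, 0], 0], [[0, 0, -3], [0, 0, 10.5], 0], [[0, 0, -4], [0, 0, 10.5], 0], [[0, 0, -4], [0, 0, 10.5], 0], [[0, 0, -4], [0, 0, 10.5], 0], [[0, 0, 0], [0, 0, 10.5], 0], [[0, 0, 0], [0, 0, 10.5], 0], [[0, 0, 0], [0, 0, 10.5], 0], [[0, 0, 0], [0, 0, 10.5], 0], [[0, 0, 0], [0, 0, 0], 0]]}}

```text
t: 30.32
tool_pos: [419.2, 113.7, 188.3]
tcp_rot: [-0.0, 0.696, 0.718, -0.0]
wrist_force: [-0.2, -0.6, -1.2]
grip_width: 0.338
grasp_force: 45.0
```

>>> {"method": "apply_moves", "body": {"plan": [[[4, 2, 0], [0, 0, 0], 0], [[5, 2.5, 0], [0, 0, 0], 0], [[5, 2.5, 0], [0, 0, 0], 0], [[5, 2.5, 0], [0, 0, 0], 0], [[4, 2, 0], [0, 0, 0], 0], [[2, 0.5, 0], [0, 0, 0], 0], [[0, 0, 0], [0, 0, 0], 0], [[0, 0, 0], [0, 0, 0], 0]]}}

```text
t: 31.32
tool_pos: [532.1, 366.3, 188.2]
tcp_rot: [-0.0, 0.697, 0.718, -0.0]
wrist_force: [-0.4, -0.6, -2.0]
grip_width: 0.336
grasp_force: 45.0
```

```bash
python3 - <<'E'
from h import *
s=st(); c=save("wrist","pics/w7.png"); d=save("scene","pics/s7.png")
hsv=cv2.cvtColor(c[0],cv2.COLOR_RGB2HSV); m=cv2.inRange(hsv,(0,0,170),(60,60,255)); n,l,q,_=cv2.connectedComponentsWithStats(m)
for i in range(1,n):
    if 500<q[i,4]<20000 : print(q[i].tolist(),rect(l==i,c,16))
buffs(c,s["tool_pos"][2]+11,1500)
E
```

```text
t 31.32 [532.1 366.3 188.2] yaw 1.7 q6 0.39 grip 0.336 44.998791217803955
[190, 117, 40, 117, 3290] [416.2 363.4 129.1  30.4 -88.5]
[116, 123, 70, 115, 2169] [347.8 355.9 128.   65.2 -88.5]
[311, 133, 29, 29, 797] [539.3 401.   29.9  29.  -87. ]
[385, 138, 141, 82, 3749] [682.8 368.4 152.9  84.5   6.9]
[284, 131, 65, 175, 8548] [530.6 389.6  90.4  29.8 -88.3]
[246, 147, 38, 73, 2378] [506.3 409.9  34.6  16.6 -88.9]
```

>>> {"method": "apply_moves", "body": {"plan": [[[-0.1, 0.8, 0], [0, 0, 0], 0], [[0, 0, 0], [0, 0, 0], 0], [[0, 0, 4], [0, 0, 0], 0], [[0, 0, 5], [0, 0, 0], 0], [[0, 0, 3.5], [0, 0, 0], 0], [[0, 0, 1], [0, 0, 0], 0], [[0, 0, 0.5], [0, 0, 0], 0], [[0, 0, 0], [0, 0, 0], 0]]}}

```text
t: 32.42
tool_pos: [540.9, 366.5, 49.5]
tcp_rot: [0.0, 0.697, 0.717, 0.001]
wrist_force: [0.3, 0.8, -1.7]
grip_width: 0.329
grasp_force: 45.0
```

>>> {"method": "apply_moves", "body": {"plan": [[[-0.1, 0, 0.6], [0, 0, 0], 0], [[0, 0, 0.6], [0, 0, 0], 0], [[0, 0, 0.1], [0, 0, 0], 0], [[0, 0, 0], [0, 0, 0], 0]]}}

```text
t: 32.92
tool_pos: [540.5, 365.3, 35.3]
tcp_rot: [0.0, 0.697, 0.717, 0.0]
wrist_force: [-0.3, 0.1, -1.5]
grip_width: 0.331
grasp_force: 45.0
```

>>> {"method": "apply_moves", "body": {"plan": [[[0, 0, 0], [0, 0, 0], 0.5], [[0, 0, 0], [0, 0, 0], 0.5], [[0, 0, 0], [0, 0, 0], 0.5], [[0, 0, -3], [0, 0, 0], 0.5], [[0, 0, -5], [0, 0, 0], 0.6], [[0, 0, -5], [0, 0, 0], 0.6], [[0, 0, -3], [0, 0, 0], 0.6], [[-4, -4, 0], [0, 0, 0], 0.6], [[-4, -4, 0], [0, 0, 0], 0.6], [[-4, -4, 0], [0, 0, 0], 0.6]]}}

```text
t: 34.17
tool_pos: [422.5, 240.8, 195.4]
tcp_rot: [0.0, 0.697, 0.717, 0.0]
wrist_force: [0.2, -0.3, 0.5]
grip_width: 0.596
grasp_force: 0.0
```

>>> {"method": "apply_moves", "body": {"plan": [[[-3, -2.5, 0], [0, 0, 0], 0.6], [[0, 0, 0], [0, 0, -10.5], 0.6], [[0, 0, 0], [0, 0, -10.5], 0.6], [[0, 0, 0], [0, 0, -10.5], 0.6], [[0, 0, 0], [0, 0, -10.5], 0.6], [[0, 0, 0], [0, 0, -10.5], 0.6], [[0, 0, 0], [0, 0, -10.5], 0.6], [[0, 0, 0], [0, 0, -10.5], 0.6], [[0, 0, 0], [0, 0, -10.5], 0.6], [[0, 0, 0], [0, 0, 0], 0.6]]}}

```text
t: 35.42
tool_pos: [399.7, 211.2, 195.4]
tcp_rot: [0.0, 0.039, 0.999, 0.0]
wrist_force: [0.4, -0.0, 0.0]
grip_width: 0.601
grasp_force: 0.0
```

```bash
python3 - <<'E'
from h import *
s=st(); c=save("wrist","pics/w8.png"); e=save("scene","pics/s8.png")
buffs(c,30,1000)
W=np.zeros((300,800,3),np.uint8); W[:,:480]=cv2.resize(c[0],(480,300)); W[:,490:790]=cv2.resize(e[0][90:210,320:440],(300,300))
cv2.imwrite("pics/m8.png",W[:,:,::-1])
E
```

```text
t 35.42 [399.7 211.2 195.4] yaw 85.5 q6 -1.27 grip 0.601 0.0
[306, 112, 31, 120, 3494] [394.5 217.1 129.   30.3  -5.1]
[368, 139, 169, 134, 1358] [452.8 355.4 172.6 156.3 -88.5]
[0, 154, 100, 152, 8423] [437.7 -85.8 182.3 109.  -21.9]
[421, 217, 76, 41, 2271] [478.8 366.9  83.   45.1 -88.1]
```

View pics/m8.png

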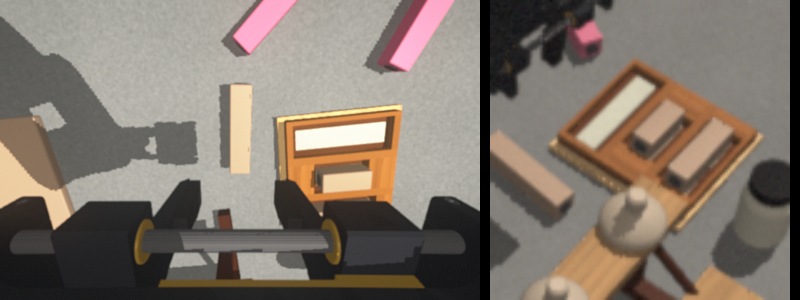

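Short and medium props are both in their pockets. Next is the long one, at (394.5,216.7) with its axis at −5°.

>>> {"method": "apply_moves", "body": {"plan": [[[0.55, 0.5, 3], [0, 0, 0], 0.6], [[0, 0, 5], [0, 0, 0], 0.6], [[0, 0, 5], [0, 0, 0], 0.6], [[0, 0, 3.5], [0, 0, 0], 0.6], [[0, 0, 1.5], [0, 0, 0], 0.6], [[0, 0, 0], [0, 0, 0], 0.6], [[0, 0, 0], [0, 0, 0], 0], [[0, 0, 0], [0, 0, 0], 0], [[0, 0, 0], [0, 0, 0], 0], [[0, 0, 0], [0, 0, 0], 0]]}}

```text
t: 36.78
tool_pos: [394.9, 216.7, 15.9]
tcp_rot: [0.001, 0.038, 0.999, 0.0]
wrist_force: [-1.2, -0.1, 6.2]
grip_width: 0.337
grasp_force: 45.0
```

>>> {"method": "apply_moves", "body": {"plan": [[[0, 0, -2], [0, 0, 0], 0], [[0, 0, -3], [0, 0, 10.5], 0], [[0, 0, -4], [0, 0, 10.5], 0], [[0, 0, -4], [0, 0, 10.5], 0], [[0, 0, -4], [0, 0, 10.5], 0], [[0, 0, 0], [0, 0, 10.5], 0], [[0, 0, 0], [0, 0, 10.5], 0], [[0, 0, 0], [0, 0, 10.5], 0], [[0, 0, 0], [0, 0, 10.5], 0], [[0, 0, 0], [0, 0, 0], 0]]}}

```text
t: 38.02
tool_pos: [394.3, 216.6, 185.2]
tcp_rot: [-0.0, 0.696, 0.718, -0.0]
wrist_force: [0.4, -1.1, -2.0]
grip_width: 0.335
grasp_force: 45.0
```

>>> {"method": "apply_moves", "body": {"plan": [[[3, 0.6, 0], [0, 0, 0], 0], [[5, 0.8, 0], [0, 0, 0], 0], [[4.5, 0.8, 0], [0, 0, 0], 0], [[2.1, 0.4, 0], [0, 0, 0], 0], [[0, 0, 0], [0, 0, 0], 0], [[0, 0, 0], [0, 0, 0], 0], [[0, 0, 3], [0, 0, 0], 0], [[0, 0, 5], [0, 0, 0], 0], [[0, 0, 4], [0, 0, 0], 0], [[0, 0, 0], [0, 0, 0], 0]]}}

```text
t: 39.28
tool_pos: [415.4, 361.7, 63.6]
tcp_rot: [-0.001, 0.697, 0.717, -0.003]
wrist_force: [0.5, -0.0, -1.9]
grip_width: 0.335
grasp_force: 45.0
```

```bash
python3 - <<'E'
from h import *
s=st(); c=save("wrist","pics/w9.png"); e=save("scene","pics/s9.png")
buffs(c,s["tool_pos"][2]+14,1000)
W=np.zeros((300,800,3),np.uint8); W[:,:480]=cv2.resize(c[0],(480,300)); W[:,490:790]=cv2.resize(e[0][90:210,320:440],(300,300))
cv2.imwrite("pics/m9.png",W[:,:,::-1])
E
```

```text
t 39.27 [415.4 361.7  63.6] yaw 1.6 q6 0.47 grip 0.335 44.9633252620697
[262, 82, 331, 225, 9479] [458.9 397.5 135.3 107.5   1.5]
[284, 124, 68, 182, 10766] [414.2 387.8  91.5  29.8 -88.8]
[391, 172, 65, 97, 4698] [462.  389.8  48.6  29.4 -88.1]
[291, 338, 50, 32, 1511] [415.7 310.4  26.8  21.4   1.9]
```

View pics/m9.png

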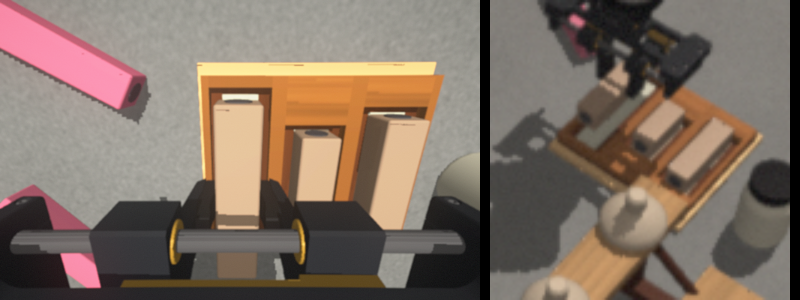

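>>> {"method": "apply_moves", "body": {"plan": [[[0.1, 0, 1.5], [0, 0, 0], 0], [[0, 0, 1], [0, 0, 0], 0], [[0, 0, 0.5], [0, 0, 0], 0], [[0, 0, 0.1], [0, 0, 0], 0], [[0, 0, 0], [0, 0, 0], 0]]}}

```text
t: 40.0
tool_pos: [416.5, 364.4, 34.4]
tcp_rot: [0.0, 0.697, 0.717, 0.0]
wrist_force: [0.5, -0.3, -1.6]
grip_width: 0.338
grasp_force: 45.0
```

Now 2.5 mm above the pocket floor, with no contact. I'll lower the rest, release and withdraw.

>>> {"method": "apply_moves", "body": {"plan": [[[0, 0, 0.2], [0, 0, 0], 0], [[0, 0, 0], [0, 0, 0], 0.5], [[0, 0, 0], [0, 0, 0], 0.5], [[0, 0, 0], [0, 0, 0], 0.5], [[0, 0, -3], [0, 0, 0], 0.5], [[0, 0, -5], [0, 0, 0], 0.5], [[0, 0, -5], [0, 0, 0], 0.5], [[0, 0, -4], [0, 0, 0], 0.5], [[0, -2, 0], [0, 0, 0], 0.5], [[0, -4, 0], [0, 0, 0], 0.5]]}}

```text
t: 41.25
tool_pos: [356.6, 362.5, 202.5]
tcp_rot: [0.0, 0.698, 0.717, 0.001]
wrist_force: [0.5, -0.1, 0.1]
grip_width: 0.504
grasp_force: 0.0
```

>>> {"method": "apply_moves", "body": {"plan": [[[-5, -2, 0], [0, 0, 0], 0.5], [[-5, -2, 0], [0, 0, 0], 0.5], [[-5, 0, 0], [0, 0, 0], 0.5], [[-5, 0, 0], [0, 0, 0], 0.5], [[-5, 0, 0], [0, 0, 0], 0.5], [[-5, 0, 0], [0, 0, 0], 0.5], [[-5, 0, 0], [0, 0, 0], 0.5], [[-5, 0, 0], [0, 0, 0], 0.5], [[0, 0, 0], [0, 0, 0], 0.5], [[0, 0, 0], [0, 0, 0], 0.5]]}}

```text
t: 42.5
tool_pos: [327.6, -38.0, 202.3]
tcp_rot: [-0.0, 0.697, 0.717, 0.0]
wrist_force: [0.6, 0.7, 0.7]
grip_width: 0.498
grasp_force: 0.0
```

```bash
python3 - <<'E'
from h import *
st(); d=save("top","pics/t10.png"); e=save("scene","pics/s10.png")
buffs(d,46,60)
# overlay of expected lid rims / bystander starts
im=cv2.resize(d[0][105:245,185:385],(800,560),interpolation=cv2.INTER_CUBIC)
t=np.linspace(0,6.3,60)
def draw(P,col):
    u=((proj(d,P)-[185,105]+.5)*4-.5).astype(int); cv2.polylines(im,[u.reshape(-1,1,2)],True,col,1)
for x,y,r,z in[(696.4,94.7,46,82),(582.6,158.8,35,160),(588.7,27.7,35,160)]: draw(np.c_[x+r*np.cos(t),y+r*np.sin(t),0*t+z],(255,0,255))
for x,y,L in[(416.2,363.3,130),(478.5,364.2,70),(540.2,365.5,100)]:
    a=np.radians(-88.4);u=np.array([np.cos(a),np.sin(a)]);v=np.array([-u[1],u[0]])
    draw([[*(np.array([x,y])+i*L/2*u+j*15*v),46] for i,j in((1,1),(1,-1),(-1,-1),(-1,1))],(255,0,255))
cv2.imwrite("pics/m10.png",im[:,:,::-1])
E
```

```text
t 42.50 [327.6 -38.  202.3] yaw 1.6 q6 -0.51 grip 0.498 0.0
[361, 111, 26, 25, 279] [ 729.3 -119.4   80.    77.8  -89.1]
[283, 116, 36, 28, 574] [703.3 109.  107.4  89.8 -80.2]
[300, 149, 38, 24, 382] [603.7  52.5 112.5  74.  -82.1]
[269, 151, 24, 23, 355] [599.2 173.7  71.8  68.5   8.2]
[360, 167, 103, 75, 6426] [ 473.4 -239.   321.9  233.3  -88.9]
[195, 171, 56, 61, 155] [474.8 356.9 191.7 174.9   1.8]
[206, 176, 31, 10, 287] [538.5 362.9  96.5  28.7 -89.3]
[210, 195, 22, 10, 210] [478.1 362.7  67.4  28.6 -89.2]
[200, 215, 41, 10, 407] [414.8 362.7 127.7  28.5 -89.1]
[284, 236, 104, 140, 4828] [135.1   4.  446.  183.6 -27.3]
[240, 305, 25, 24, 133] [117.  263.8  94.1  32.5 -51.8]
[442, 337, 119, 63, 7363] [ -40.7 -530.5  379.7  197.2   89.6]
[271, 342, 18, 18, 190] [ 15.8 167.7  57.3  39.  -25.7]
[181, 360, 73, 40, 1780] [-130.5  361.1  191.6  144.3   62.3]
[96, 363, 40, 37, 978] [-104.2  690.5  130.   114.6  -87.1]
[345, 369, 21, 28, 134] [-89.6 -77.8  99.7  21.8 -37.2]
[283, 373, 21, 21, 203] [-89.5 131.6  70.7  37.4  57.3]
[140, 374, 40, 26, 865] [-115.2  546.1  127.    79.3  -87.6]
[254, 392, 19, 8, 86] [-132.5  216.7   56.4   22.   -88.5]
```

View pics/m10.png

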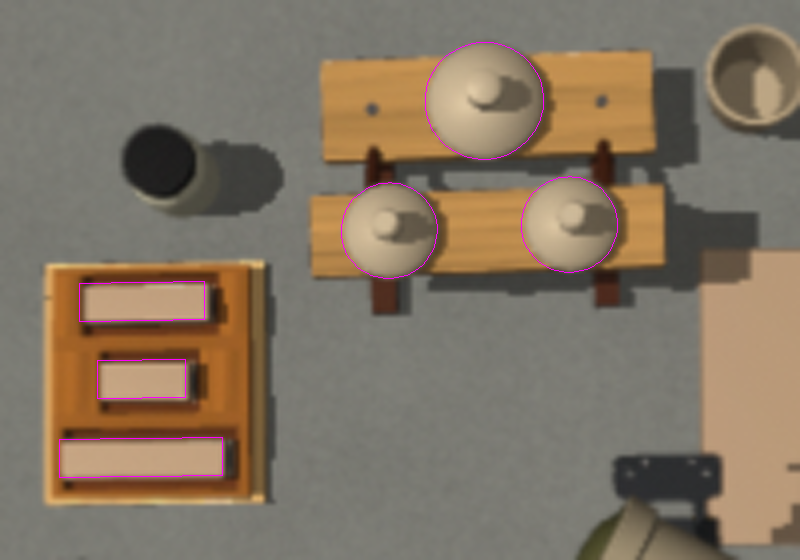

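The overlays of the expected outlines match: both small lids sit on the upper plank, the large lid on the lower, and all three props lie flat in their own pockets. The beaker and jar haven't moved.

```bash
python3 -c "
from cell import manip; print(manip.close_job())"
```

```text
the job is handed in; nothing more can be done
None
```

I handed the job in at about 42 s: both small lids are on the upper plank, the large lid is on the lower plank, and each prop lies in its own pocket. The beaker and jar hadn't moved in the last picture; I didn't re-check the brush, but the arm never went near it.

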